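Set the address switches of a boiler controller

TASK

Take the setting tool out of its wooden stand and with its tip set the five little slide switches on the boiler controller: counted from the left as the robot sees them, the first, third and fourth on (fully away from the robot, against the stop), the second and fifth off (fully towards the robot, against the stop). Then put the tool back upright in the hole of its stand, collar down on the wood, and let go; do not disturb the loose parts lying around.

Things in the scene. Friction and masses are not known exactly. Their poses are not given: they have to be found in the camera images.
- controller: grey flat case, fixed to the bench, 110 (x) x 160 (y) x 35 mm high; origin at the centre of its underside, z up, x away from the robot (turned by up to 0.3 rad), y to the left along the row of switches. The black switch bank sits on its flat top, square to the case
- case_top (a point): centre of the case's flat top, 35 mm above the bench, axes as the controller. NOT the bank's centre: the bank (fixed, 46 in x, 80 mm in y, 16 mm high) lies with its centre up to 12 mm off this point along y and up to 2 mm along x, unreported: see it or feel for it, e.g. by touching one of its two upright end faces (80 mm apart in y) from the side
- terminal_block (a point): centre of the top of the black terminal block, 14 (x) x 116 (y) mm, along the far edge of the case, 46 mm above the bench; an obstacle only
- switch_1 (a joint): slide switch 1, the leftmost: 0 = off, knob fully towards the robot, 0.010 m = on, fully away (+x of the controller). It slides stiffly (about 2.5 N), stays where it is left, and has a hard stop at either end. White knob 6 (x) x 7 (y) mm, 10 mm high, top 50 mm above the bench, at y = +28 mm from the bank's centre, x = -5 (off) to +5 mm (on). Starts on, off or part-way
- switch_2 (a joint): second switch from the left, as switch 1, at y = +14 mm from the bank's centre
- switch_3 (a joint): middle switch, as switch 1, at y = 0 from the bank's centre. All knobs stand in one open well of the bank, inside 40 (x) x 72 (y) mm, floor 40 mm and rim 51 mm above the bench; a free channel 12 mm wide (x) always stays between the knobs and the near and the far wall of the well
- switch_4 (a joint): fourth switch from the left, as switch 1, at y = -14 mm from the bank's centre
- switch_5 (a joint): rightmost switch, as switch 1, at y = -28 mm from the bank's centre
- setting_tool: loose upright tool, 60 g, 105 mm long; origin at its lower tip, z up along it. Steel shank round, 4 mm thick over the lowest 18 mm, then 7 mm thick up to a round collar 24 mm across at 50 to 55 mm; above it a black square grip 14 x 14 mm, sides along the tool's x and y, from 55 to 105 mm, good to grasp from above at about 85 mm
- tool_stand: wooden block, fixed to the bench, 70 x 70 x 56 mm high, with a vertical hole 11 mm across with a 2 mm chamfer through its centre; origin at the centre of its underside. The tool stands in the hole with its collar on the top face and its tip 6 mm above the bench
- brass_sleeve: loose upright brass sleeve, 26 x 28 x 52 mm, bystander; origin at the centre of its underside
- ring_nut_2: loose dark ring nut, 44 mm across, 17 mm high, bystander; origin at the centre of its underside
- tee_valve_3: loose brass tee fitting, 48 x 69 x 26 mm, bystander; origin at the centre of its underside
Mind the look-alikes: they are no part of the job. What is shaped like the setting_tool but yellow is not meant.

How it is judged:
By the outcome, as a careful person would: the job done as asked, in the order asked, and still so for the second after the job is handed in, with the robot touching nothing.
It also fails if it takes over 64 s, if anything falls off the work surface, if the arm or the gripper's body presses on something with over 40 N, if the wrist force passes 120 N, or if a joint passes its speed limit or range.

ROBOT

A 6-joint arm with a two-finger parallel gripper is mounted at the origin on a cart in front of the work surface, level with it; the furniture and walls round the work are solid. World frame = base frame: x ahead of the robot, y to its left, z up, the work surface at z = 0. Lengths are in m, angles in rad, forces in N, time in s.
With the tool pointing down it reaches from about 0.425 to 0.95 m from the base axis. Payload 3.5 kg.
Tool frame: the origin (TCP) lies at the very end of the fingers, on their centre line; the grasp point (between the pads) lies 19 mm behind it; z points along the fingers, y is the line along which they close (so a half turn about z gives the same grasp; the last joint's range is limited). The gripper opens to 85 mm and grips with 20 to 120 N. Pads are 22 mm wide; open, the fingers measure 114 mm over their backs; the gripper's body (76 mm by 85 mm) begins 54 mm behind the grasp point. The pads swing forward as they close: fully open they stand 13 mm farther back than shut.
Start: joints at [1.141, 0.286, 1.577, -0, 1.279, -0.15], TCP at [0.186, 0.649, 0.231] pointing down, gripper open.
Joint ranges: [-2.77, 2.77], [-0.9, 2.22], [0.21, 2.48], [-1.53, 4.67], [0.24, 2.81], [-2.84, 2.84]. Speed limits (rad/s): [2.79, 2.79, 3.14, 3.14, 3.14, 3.14].

INTERFACE

Orientations are given as a unit quaternion [x, y, z, w].
In Python, from bench import manip gives the robot as it stands. The module is installed in compiled form; this text tells all that it offers. Calls block until the motion is done:
- manip.move_ptp(position, orientation): joint-space move of the TCP to a pose.
- manip.move_straight(position, rot=None, rate=0.15, force_limit=None): straight line of the TCP; rot=None keeps the orientation; rate is the mean speed in m/s. With force_limit (N) it stops when the force on the tool has changed by that much, and returns True; else False.
- manip.goto_joints(angles): joint-space move.
- manip.gripper_open() and manip.grab(newtons=None): open the fingers fully, or close them until they stop; newtons is the grip in N (None keeps the last).
- manip.sleep(seconds).
- manip.inverse_kinematics(position, orientation): joint angles nearest the present ones, or None.
- manip.camera(name): name is "side" or "top" or "wrist"; returns a dict with "color" (400x640x3 uint8, blue, green, red), "fx", "fy", "cx", "cy" (pixels), "world_from_camera" (4x4, takes a point from camera to world coordinates). Camera axes: x right, y down, z forward; pixel columns grow to the right and rows downward; lengths in m; the calibration is good to about 2 mm. A picture is of the moment at which its call begins. There is no depth.
A pose or a line that the arm cannot do raises manip.PlanningError and nothing moves.
- manip.close_job(): hands the job in; it is judged then, once.
Trained networks look in a picture, given as the dict that the camera call returned (one of the last four; its "shot" number tells which), for a name from the list of things; names that differ only in an ending like _2 or _b are one class to them, and where a whole thing is asked for, a point or a joint stands for the part that bears it (a point fixed in the world has none). Each returns a list of dicts, best first, with "score" (0 to 1); they miss things now and then, are a little off and sometimes report something else, mostly with a low value. They report only what shows in the picture. A call takes as long as a camera call. They do not tell look-alikes from the thing itself.
- manip.boxes_of(query, picture): "pixel" ([column, row] in pixels, amid what is visible of it).
- manip.cut_out(query, picture): "region" (400x640 bool, what is visible of it) and "pixel" ([column, row] in pixels, amid what is visible of it).
Readings, each from a call of its own:
- manip.get_clock(): time.
- manip.get_joints(): joint angles.
- manip.get_dq(): joint speeds.
- manip.get_joint_torque(): joint torques, N m.
- manip.get_tool_pos(): TCP position.
- manip.get_orientation(): TCP orientation.
- manip.get_force(): force on the tool from outside, world axes, zero at the start.
- manip.get_wrist_torque(): the same for the moment, N m.
- manip.get_grip_width(): finger opening in m.
- manip.get_finger_force(): force on a finger pad.
Only numpy, scipy, OpenCV 4.12 (cv2) and the standard library are available. Lean on these libraries where they do the work, as an engineer would, in place of code of your own. Each camera call takes 0.05 s, during which the arm holds its last target. There are 200 camera calls.

## Working session

There is one attempt and no reset: what is moved stays moved. The work goes in short steps, each a Python script; the robot and the scene stay as the last script left them, time stands still between calls to the robot, and variables do not carry over. Pictures are saved under pics/ and viewed, at most 10 in all, crops included, and the job is handed in when it is done.

```bash
mkdir -p pics; cat > h.py <<'E'
import numpy as np, cv2
from bench import manip as m
def ray(p,px):
    T=np.array(p["world_from_camera"]); d=T[:3,:3]@np.array([(px[0]-p["cx"])/p["fx"],(px[1]-p["cy"])/p["fy"],1.]); return T[:3,3],d
def onz(p,px,z):
    o,d=ray(p,px); return o+d*(z-o[2])/d[2]
def proj(p,X):
    T=np.array(p["world_from_camera"]); c=T[:3,:3].T@(np.array(X)-T[:3,3]); return np.array([p["fx"]*c[0]/c[2]+p["cx"],p["fy"]*c[1]/c[2]+p["cy"]])
E
python3 - <<'E'
from h import *
import pickle
P={}
for n in("top","side"):
    p=m.camera(n);P[n]=p;print(n,p["fx"],np.round(p["world_from_camera"],3).tolist())
    for q in("setting_tool","tool_stand","controller","switch_3","terminal_block","brass_sleeve","ring_nut_2","tee_valve_3"):
        try: print(q,[(np.round(b["pixel"]).tolist(),round(b["score"],2)) for b in m.boxes_of(q,p)[:4]])
        except Exception as e: print(q,e)
pickle.dump(P,open("P.pkl","wb"))
cv2.imwrite("pics/a.png",np.vstack([P["top"]["color"],P["side"]["color"]])[:, :] if 0 else cv2.resize(np.vstack([P["top"]["color"],P["side"]["color"]]),(480,600)))
cv2.imwrite("pics/top.png",P["top"]["color"]);cv2.imwrite("pics/side.png",P["side"]["color"])
print(m.get_clock(),m.get_orientation())
E
```

```text
top 453.59341858249184 [[0.028, -0.981, 0.194, 0.342], [-0.999, -0.032, -0.016, 0.004], [0.022, -0.194, -0.981, 1.107], [0.0, 0.0, 0.0, 1.0]]
setting_tool [([433.0, 238.0], 0.63), ([432.0, 201.0], 0.48)]
tool_stand [([423.0, 206.0], 0.62), ([195.0, 217.0], 0.35)]
controller [([299.0, 204.0], 0.56)]
switch_3 []
terminal_block [([293.0, 206.0], 0.98)]
brass_sleeve [([379.0, 231.0], 0.54)]
ring_nut_2 [([402.0, 164.0], 0.61), ([429.0, 200.0], 0.34)]
tee_valve_3 [([199.0, 218.0], 0.84)]
side 464.6022650215088 [[0.981, -0.079, 0.175, 0.379], [-0.191, -0.467, 0.863, -0.92], [0.013, -0.881, -0.474, 0.561], [0.0, 0.0, 0.0, 1.0]]
setting_tool [([248.0, 311.0], 0.74), ([331.0, 257.0], 0.69)]
tool_stand []
controller [([306.0, 207.0], 0.95)]
switch_3 []
terminal_block [([310.0, 206.0], 0.7)]
brass_sleeve [([282.0, 252.0], 0.67)]
ring_nut_2 [([373.0, 263.0], 0.88)]
tee_valve_3 [([270.0, 172.0], 0.61)]
0.9 [1.39440005e-01 9.90230521e-01 1.71442009e-05 1.70989816e-07]
```

View pics/top.png

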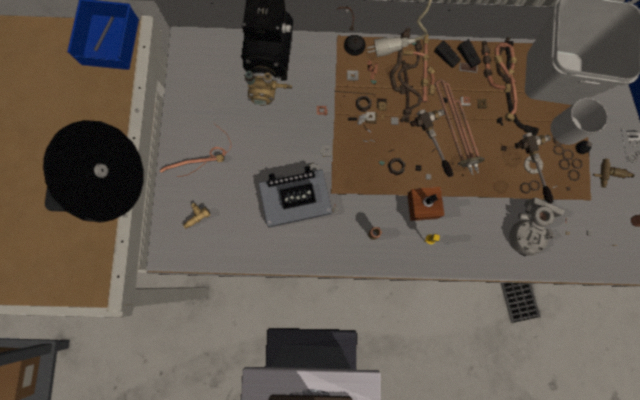

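View pics/side.png

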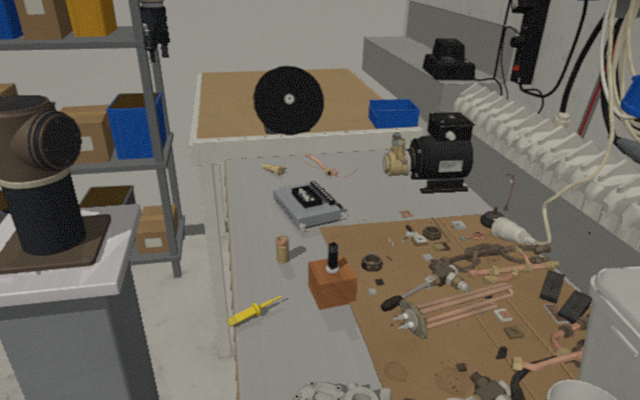

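The top view shows the stand at (425,204) with a dark tool in it, the controller at (296,195), the sleeve at (376,233) and the tee at (196,215). There are two setting_tool candidates: black grip standing in the wooden stand, at top (430,200) and side (333,257), and a yellow one lying on the bench, at top (432,239) and side (258,311). The black one in the stand fits the description. I'll confirm with an enlarged crop and measure from it.

```bash
python3 - <<'E'
from h import *
import pickle
P=pickle.load(open("P.pkl","rb"));t=P["top"];s=P["side"]
a=cv2.resize(t["color"][150:260,250:460],(800,419),interpolation=cv2.INTER_CUBIC)
b=cv2.resize(s["color"][230:320,290:380],(180,180),interpolation=cv2.INTER_CUBIC)
c=cv2.resize(s["color"][175:235,265:355],(270,180),interpolation=cv2.INTER_CUBIC)
o=np.zeros((600,800,3),np.uint8);o[:419]=a;o[420:600,:180]=b;o[420:600,200:470]=c
cv2.imwrite("pics/b.png",o)
print("stand?",onz(t,(425,204),.056),"grip top",onz(t,(430,200),.099),"ctl",onz(t,(296,195),.04))
for q in("controller","tool_stand","terminal_block","setting_tool"):
    p=m.camera("top")
    for r in m.cut_out(q,p)[:2]:
        rg=r["region"].astype(np.uint8);cs=max(cv2.findContours(rg,0,2)[0],key=cv2.contourArea)
        print(q,r["score"],r["pixel"],rg.sum(),cv2.minAreaRect(cs))
E
```

```text
stand? [ 0.53699394 -0.25690728  0.056     ] grip top [ 0.53861884 -0.25778543  0.099     ] ctl [0.55188353 0.04933683 0.04      ]
controller 0.96 [295.9, 204.9] 2499 ((294.3804931640625, 195.2755889892578), (52.38227081298828, 67.11914825439453), 77.90524291992188)
tool_stand 0.64 [424.4, 203.6] 1042 ((425.52899169921875, 203.49658203125), (32.77396774291992, 36.22078323364258), 83.2901611328125)
terminal_block 0.7 [293.1, 204.4] 2518 ((294.4902648925781, 195.2877960205078), (52.31243133544922, 67.32868957519531), 77.90524291992188)
setting_tool 0.59 [441.5, 268.4] 180 ((437.800048828125, 270.10003662109375), (35.7770881652832, 6.7082037925720215), 63.43495178222656)
setting_tool 0.56 [429.5, 200.3] 126 ((430.25006103515625, 199.75003051757812), (9.899494171142578, 14.849241256713867), 45.0)
```

View pics/b.png

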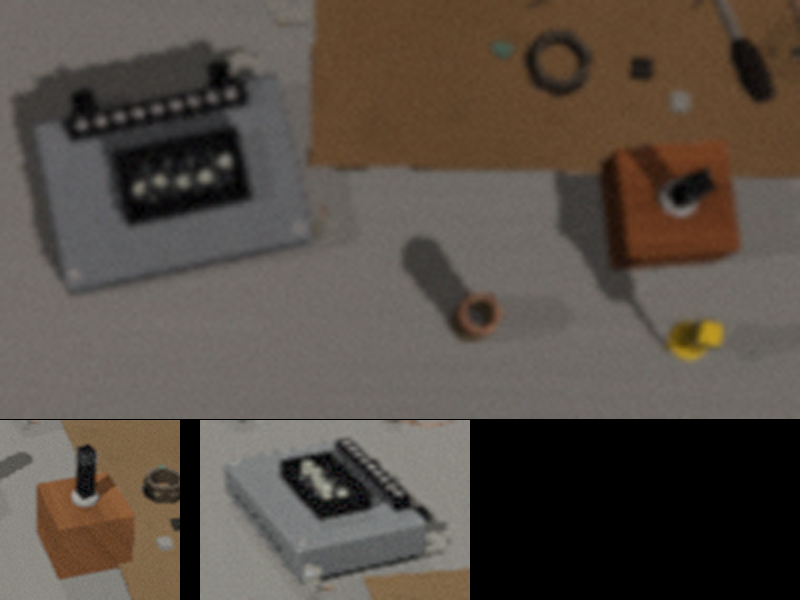

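The crop confirms it: black grip, light collar, upright in the wooden stand, and the yellow tool is separate. Next I'll move over the controller and then the stand, using the wrist camera for close measurements.

```bash
cat >> h.py <<'E'
def Q(phi): return [float(np.cos(phi/2)),float(np.sin(phi/2)),0.,0.]
E
python3 - <<'E'
from h import *
import pickle
W={}
for n,(x,y) in dict(ctl=(.50,.05),stand=(.48,-.257)).items():
    m.move_ptp([x,y,.30],Q(np.pi)); p=m.camera("wrist"); W[n]=p
    print(n,p["fx"],np.round(p["world_from_camera"],3).tolist(),m.get_tool_pos(),m.get_clock(),m.get_joints()[5])
pickle.dump(W,open("W.pkl","wb"))
o=np.hstack([cv2.resize(W[n]["color"],(640,400))[:, 120:520] for n in W])
cv2.imwrite("pics/c.png",o)
E
```

```text
ctl 342.1151577129948 [[-0.001, 0.964, 0.264, 0.432], [1.0, 0.001, -0.001, 0.049], [-0.001, 0.264, -0.964, 0.443], [0.0, 0.0, 0.0, 1.0]] [0.50001076 0.0506175  0.2998856 ] 3.7667 -1.6731841578862483
stand 342.1151577129948 [[-0.001, 0.964, 0.264, 0.413], [1.0, 0.001, -0.0, -0.257], [-0.001, 0.264, -0.964, 0.443], [0.0, 0.0, 0.0, 1.0]] [ 0.48046154 -0.25576379  0.30006763] 4.9917 -2.2484808503452904
```

View pics/c.png

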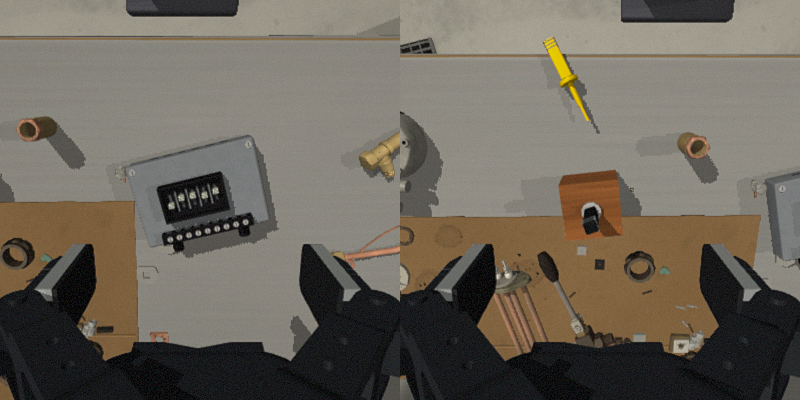

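The wrist views show the controller at full-image column 318, row 195 with all five knobs visible. In the second view the stand is at (311,205), with the yellow tool lying at (285,80). I'll enlarge both to measure.

```bash
python3 - <<'E'
from h import *
import pickle
W=pickle.load(open("W.pkl","rb"))
a=cv2.resize(W["ctl"]["color"][130:255,240:400],None,fx=2.9,fy=2.9,interpolation=cv2.INTER_CUBIC)
b=cv2.resize(W["stand"]["color"][165:245,272:348],None,fx=4,fy=4,interpolation=cv2.INTER_CUBIC)
o=np.zeros((365,464+306,3),np.uint8);o[:a.shape[0],:464]=a[:365];o[:320,466:770]=b
cv2.imwrite("pics/d.png",o)
E
```

```text
(no output)
```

View pics/d.png

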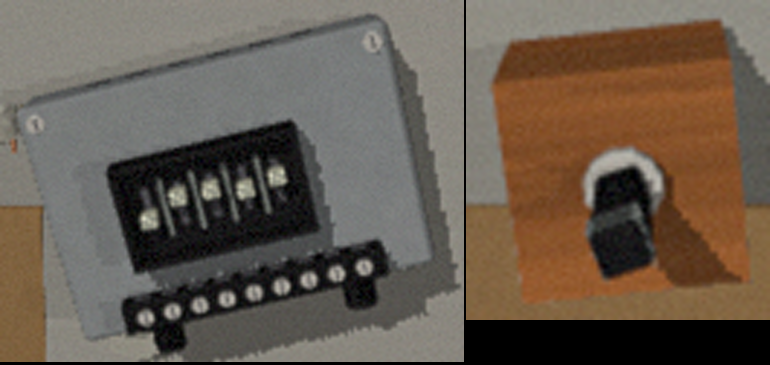

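```bash
cat > meas.py <<'E'
from h import *
import pickle
W=pickle.load(open("W.pkl","rb"));p=W["ctl"]
c=lambda u,v,z:onz(p,(240+u/2.9-.3,130+v/2.9-.3),z)[:2]
C=np.array([c(*k,.035) for k in((22,108),(383,20),(432,262),(88,338))])
print("case ctr",C.mean(0),"edges",[np.linalg.norm(C[i]-C[(i+1)%4]).round(4) for i in range(4)])
e=lambda d:np.arctan2(-d[0],d[1])
print("yaw near,far",e(C[1]-C[0]),e(C[2]-C[3]))
B=np.array([c(*k,.051) for k in((135,270),(318,230))]);print("bank far edge",np.linalg.norm(B[1]-B[0]),"yaw",e(B[1]-B[0]))
th=np.mean([e(C[1]-C[0]),e(C[2]-C[3]),e(B[1]-B[0])]);X=np.array([np.cos(th),np.sin(th)]);Y=np.array([-X[1],X[0]])
K=np.array([c(*k,.050) for k in((277,176),(245,187),(210,188),(178,195),(149,218))])
cc=C.mean(0);L=lambda q:np.round(np.c_[(q-cc)@X,(q-cc)@Y]*1e3,1)
print("th",th,"knobs",L(K).tolist(),"bankfar",L(B).tolist(),"yc",(L(K)[:,1]-[28,14,0,-14,-28]).round(1))
p=W["stand"]
d=lambda u,v,z:onz(p,(272+(u-466)/4-.4,165+v/4-.4),z)[:2]
S=np.array([d(*k,.056) for k in((496,86),(727,60),(749,280),(524,300))])
print("stand",S.mean(0),[np.linalg.norm(S[i]-S[(i+1)%4]).round(4) for i in range(4)],"collar",d(624,188,.061),"grip top",d(621,245,.111),"yaw far edge",e(d(653,262,.111)-d(605,277,.111)))
t=pickle.load(open("P.pkl","rb"))["top"]
print("yellow",onz(p,(285-0,80),.01),"top-cam collar",onz(t,(250+680/3.81,150+200/3.81),.061))
E
python3 meas.py
```

```text
case ctr [0.54736823 0.05127   ] edges [np.float64(0.1537), np.float64(0.1079), np.float64(0.1555), np.float64(0.1069)]
yaw near,far 0.24112943147624927 0.23469561865278699
bank far edge 0.07842903968392054 yaw 0.22863202077739717
th 0.2348190236354778 knobs [[-4.0, 20.6], [-2.4, 6.8], [-5.4, -7.3], [-5.5, -20.9], [1.4, -35.0]] bankfar [[21.9, -46.3], [22.4, 32.1]] yc [-7.4 -7.2 -7.3 -6.9 -7. ]
stand [ 0.54243321 -0.26477047] [np.float64(0.0677), np.float64(0.069), np.float64(0.0688), np.float64(0.0677)] collar [ 0.54201692 -0.26467833] grip top [ 0.54059198 -0.26453322] yaw far edge 0.3242482168318023
yellow [ 0.39232042 -0.29649331  0.01      ] top-cam collar [ 0.53993931 -0.26395639  0.061     ]
```

Everything checks against the given sizes: case 154x108 mm, stand 68x69 mm, knob pitch 14 mm. The bank centre is about 7 mm right of the case centre. Next is the grasp, closing along the tool's x so that pushes later bear on the pad faces.

```bash
python3 - <<'E'
from h import *
phi=np.pi/2+.32; x,y=.5415,-.2646
m.move_ptp([x,y,.17],Q(phi)); p=m.camera("wrist"); cv2.imwrite("pics/e0.png",p["color"])
print(m.get_tool_pos(),m.get_joints().round(2) if hasattr(m.get_joints(),'round') else m.get_joints(),m.get_clock())
print(m.move_straight([x,y,.072],rate=.12,force_limit=15))
m.grab(100); print("w",m.get_grip_width(),m.get_finger_force(),m.get_tool_pos(),m.get_force(),m.get_clock())
m.move_straight([x,y,.19],rate=.15)
print("w",m.get_grip_width(),m.get_tool_pos(),m.get_force(),m.get_clock())
p=m.camera("side"); q=m.camera("wrist")
s=cv2.resize(p["color"][150:310,270:390],None,fx=2.5,fy=2.5)
cv2.imwrite("pics/e.png",np.hstack([s,q["color"][:,110:530]]))
E
```

```text
[ 0.54193532 -0.26441078  0.17082989] [-0.62  0.19  1.81 -0.    1.14 -0.94] 6.2333
False
w 0.012277056609085447 97.34266519546509 [ 0.54172779 -0.26475309  0.0723403 ] [-0.4841564  -0.68996007  1.28135421] 7.8583
w 0.01285217343853329 [ 0.54071326 -0.26411422  0.18855597] [ 0.3497676  -0.00260923 -1.50477318] 8.7917
```

View pics/e.png

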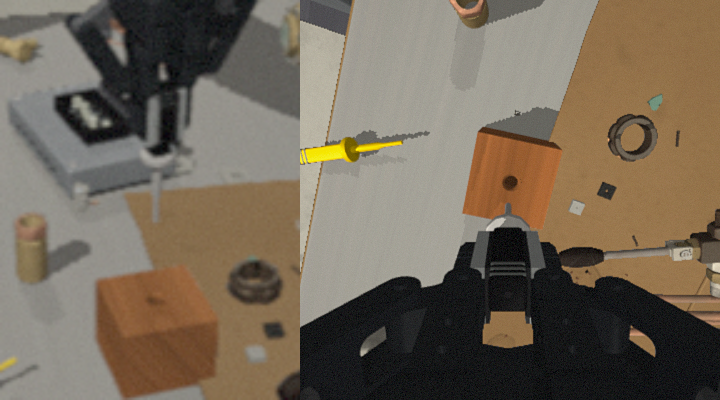

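The tool is held upright with its collar and shank clear, and the stand hole is visible at (510,182). Next I'll hover the tip over the near channel at switch 1 and check from close up.

```bash
cat >> h.py <<'E'
TH=.235; X=np.array([np.cos(TH),np.sin(TH)]); Y=np.array([-X[1],X[0]])
CC=np.array([.54737,.05127]); B0=CC-.0008*X-.0071*Y
PB=np.pi/2+TH
def bp(bx,by,tipz): return [*(B0+bx*X+by*Y),tipz+.066]
def inb(): 
    q=np.array(m.get_tool_pos()); return np.round(1e3*np.array([(q[:2]-B0)@X,(q[:2]-B0)@Y,q[2]-.066]),1)
E
python3 - <<'E'
from h import *
m.move_ptp(bp(-.014,.028,.10),Q(PB)); m.move_straight(bp(-.014,.028,.056),rate=.1)
m.sleep(.2); print(inb(),m.get_force(),m.get_clock(),m.get_grip_width())
q=m.camera("wrist"); cv2.imwrite("pics/f_full.png",q["color"]); T=np.array(q["world_from_camera"]);print(T[:3,3])
tp=m.get_tool_pos(); px=proj(q,[tp[0],tp[1],tp[2]-.066]);print("pred tip",px)
import pickle;pickle.dump(q,open("f.pkl","wb"))
u,v=px.astype(int); c=q["color"][max(v-100,0):v+60,max(u-110,0):u+110]; print(max(v-100,0),max(u-110,0))
cv2.imwrite("pics/f.png",cv2.resize(c,None,fx=3.5,fy=3.5,interpolation=cv2.INTER_CUBIC))
E
```

```text
[-13.4  27.8  57. ] [ 0.15274016  0.14655178 -0.7213255 ] 10.95 0.012462955650538269
[0.51192189 0.13187416 0.26566765]
pred tip [318.89269386 203.99356875]
103 208
```

View pics/f.png

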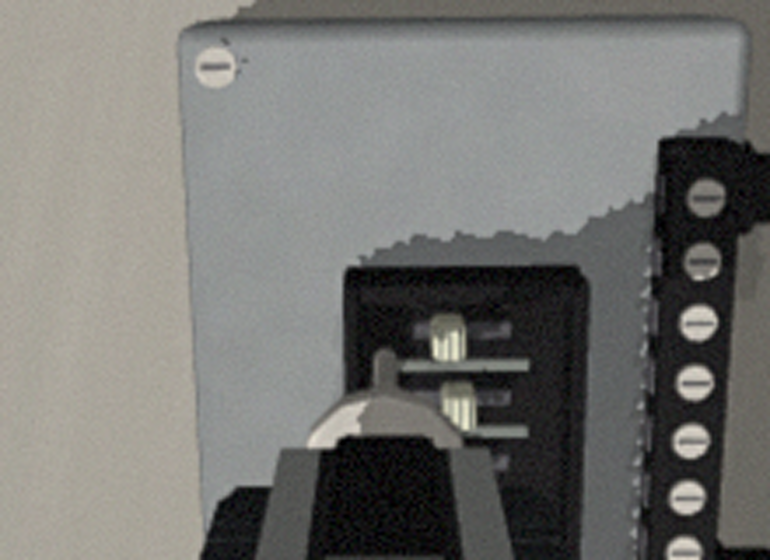

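```bash
python3 - <<'E'
from h import *
import pickle
q=pickle.load(open("f.pkl","rb"))
def cr(bx,by,z): 
    px=proj(q,[*(B0+bx*X+by*Y),z]); return np.round((px-[208,103]+.35)*3.5).tolist()
print("knob1 top -3.2",cr(-.0032,.028,.05),"base",cr(-.0032,.028,.04),"knob2 top",cr(-.0016,.014,.05))
print("slot1 floor ends",cr(-.008,.028,.04),cr(.008,.028,.04),"well/bank corners top",cr(-.023,.04,.051),cr(.023,.04,.051))
E
```

```text
knob1 top -3.2 [443.0, 343.0] base [441.0, 328.0] knob2 top [451.0, 413.0]
slot1 floor ends [416.0, 328.0] [498.0, 328.0] well/bank corners top [337.0, 282.0] [586.0, 282.0]
```

The predicted knob and bank pixels match the picture to about 1 mm, so I'll push switch 1.

```bash
cat >> h.py <<'E'
def push(by,s,dx=.001):
    # s=+1: push away (+x) from near channel; s=-1: push towards robot
    m.move_straight(bp(-s*.014+dx,by,.058),rate=.12)
    d=m.move_straight(bp(-s*.014+dx,by,.043),rate=.06,force_limit=6); a=inb()
    hit=m.move_straight(bp(s*.007+dx,by,.043),rate=.03,force_limit=9); b=inb(); f=np.round(m.get_force(),1)
    m.move_straight(bp(-s*.013+dx,by,.043),rate=.1); m.move_straight(bp(-s*.013+dx,by,.058),rate=.1)
    print(by,s,"down-touch",d,a,"stop",hit,b,f,"w",round(m.get_grip_width(),4),"t",m.get_clock(),flush=True)
    return hit and not d
E
python3 - <<'E'
from h import *
push(.028,1)
E
```

```text
0.028 1 down-touch False [-13.7  28.2  42. ] stop True [ 2.9 28.3 42. ] [ 0.5  0.2 -0.2] w 0.0124 t 12.85
```

```bash
python3 - <<'E'
from h import *
import pickle
q=m.camera("wrist");pickle.dump(q,open("f.pkl","wb"))
tp=m.get_tool_pos(); print(inb(),proj(q,[tp[0],tp[1],tp[2]-.066]),m.get_force())
cv2.imwrite("pics/g.png",cv2.resize(q["color"][103:263,208:428],None,fx=3.5,fy=3.5,interpolation=cv2.INTER_CUBIC))
E
```

```text
[-11.5  27.9  58.3] [319.31011966 203.68331727] [ 0.02121854 -0.07078284 -0.81578108]
```

View pics/g.png

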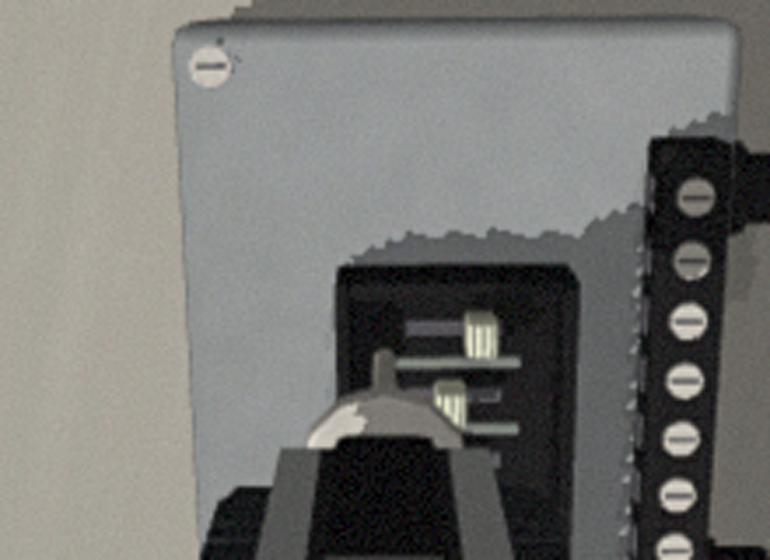

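Knob 1 is now at the far end of its slot (481,338) and the tool is still upright in the grip. On to the others.

```bash
python3 - <<'E'
from h import *
ok=all([push(.0,1,.0015),push(-.014,1,.0015)])
m.move_straight(bp(-.012,-.014,.075),rate=.12); m.move_straight(bp(.0155,-.028,.075),rate=.12)
ok&=push(-.028,-1,.0015)
m.move_straight(bp(.0145,-.028,.070),rate=.12); m.move_straight(bp(.0145,.014,.070),rate=.12)
ok&=push(.014,-1,.0015); print(ok)
m.move_straight(bp(.0145,.014,.14),rate=.15)
m.move_straight(bp(-.06,-.05,.14),rate=.2)
q=m.camera("wrist"); s=m.camera("top"); print(m.get_clock(),m.get_force())
a=cv2.resize(q["color"][20:260,180:460],None,fx=2,fy=2,interpolation=cv2.INTER_CUBIC)
cv2.imwrite("pics/h.png",a)
u=proj(q,[*B0,.05]);print(u)
E
```

```text
0.0 1 down-touch False [-13.1   0.6  42. ] stop True [ 3.9  0.3 42.1] [-0.5  0.1 -1.2] w 0.013 t 14.8917
-0.014 1 down-touch False [-13.1 -13.6  42. ] stop True [  4.7 -13.7  42.1] [ 0.7 -0.4 -0.7] w 0.0125 t 16.8
-0.028 -1 down-touch False [ 15.1 -27.8  42.4] stop True [  3.3 -28.2  43.5] [ 3.1 -0.4 -0.8] w 0.0127 t 19.2917
0.014 -1 down-touch False [15.1 14.  42.3] stop True [ 2.3 13.9 43.4] [ 4.   0.7 -0.3] w 0.0127 t 21.8167
True
23.2583 [ 0.03689595 -0.24668706 -1.10633084]
[392.72825383 117.82293945]
```

View pics/h.png

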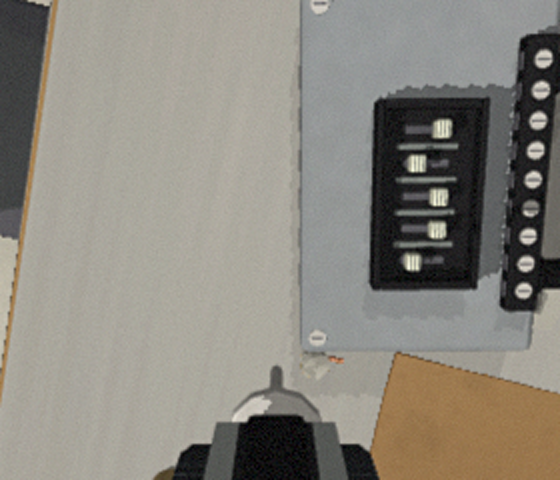

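```bash
python3 - <<'E'
from h import *
q=m.camera("wrist"); im=q["color"].astype(int)
r0,r1,c0,c1=20+98//2,20+288//2,180+374//2,180+490//2
g=im.min(2)[r0:r1,c0:c1].astype(np.uint8)
w=((im.min(2)[r0:r1,c0:c1]>120)).astype(np.uint8)
n,l,st,ce=cv2.connectedComponentsWithStats(w)
for i in range(1,n):
    if st[i,4]>12:
        P=onz(q,ce[i]+[c0,r0],.049)[:2]-B0; print(st[i].tolist(),np.round([P@X*1e3,P@Y*1e3],1))
E
```

```text
[29, 12, 9, 8, 70] [ 5.2 27.6]
[12, 24, 13, 2, 22] [-7.2 20.4]
[16, 29, 9, 9, 67] [-4.5 13.4]
[14, 41, 21, 2, 23] [-1.2  6.8]
[27, 46, 9, 8, 67] [ 5.4 -0.3]
[11, 57, 21, 2, 29] [-3.4 -6.8]
[27, 62, 8, 9, 62] [  5.8 -14.4]
[12, 73, 13, 2, 17] [ -5.3 -20.5]
[15, 79, 8, 8, 60] [ -4.  -28.4]
[51, 89, 7, 6, 33] [ 28.1 -36.9]
```

The measured knob positions give on = 5.2, 5.4 and 5.8 and off = -4.5 and -4.0 mm. With the small yaw slope that is the full 10 mm throw for each, so all five are set. I'll return to the stand, hover, and check the tip against the hole.

```bash
python3 - <<'E'
from h import *
phi=np.pi/2+.32; x,y=.5415,-.2646
m.move_straight(bp(-.06,-.05,.15),rate=.2)
m.move_ptp([x,y,.19],Q(phi)); m.move_straight([x,y,.132],rate=.12); m.sleep(.3)
q=m.camera("wrist"); f=cv2.imread("pics/f_full.png"); tp=m.get_tool_pos(); print(tp,m.get_clock())
print("hole pred",proj(q,[x,y,.056]),"tip pred",proj(q,[tp[0],tp[1],tp[2]-.066]))
c=lambda i:cv2.resize(i[150:250,260:380],None,fx=3.3,fy=3.3,interpolation=cv2.INTER_CUBIC)
cv2.imwrite("pics/i.png",np.hstack([c(q["color"]),c(f)]))
E
```

```text
[ 0.54181409 -0.26483424  0.13272512] 25.525
hole pred [318.72171044 198.64833409] tip pred [319.15865794 203.93888063]
```

View pics/i.png

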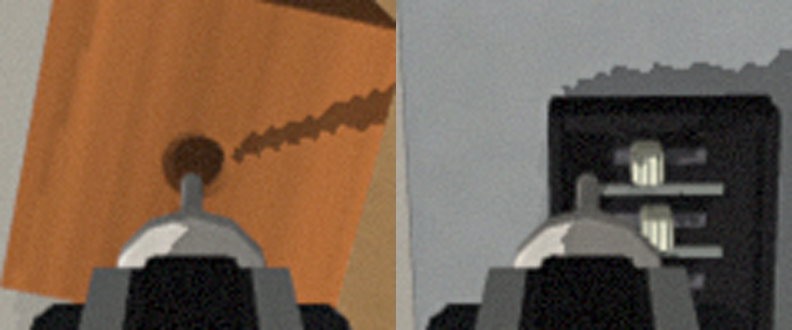

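The tip (191,178) sits where it did before the pushes, and the hole at (193,160) matches its prediction (194,160). Insert.

```bash
python3 - <<'E'
from h import *
x,y=.5415,-.2646
h=m.move_straight([x,y,.0715],rate=.06,force_limit=8); tp=m.get_tool_pos(); print(h,tp,m.get_force(),m.get_clock())
if tp[2]<.076:
    m.gripper_open(); m.sleep(.3); print(m.get_grip_width(),m.get_force())
    m.move_straight([x,y,.19],rate=.12)
    m.move_ptp([.48,-.257,.30],Q(np.pi))
    p=m.camera("wrist"); print(m.get_clock())
    import pickle; W=pickle.load(open("W.pkl","rb"))["stand"]
    d=cv2.absdiff(p["color"],W["color"])[20:250].max(2); print("changed px",(d>70).sum(),np.argwhere(d>70).mean(0)+[20,0] if (d>70).any() else "")
    r=p["color"][165:245,272:348].astype(float); o=W["color"][165:245,272:348].astype(float)
    print("stand crop mean diff",np.abs(r-o).mean(), cv2.phaseCorrelate(o.mean(2),r.mean(2)))
    cv2.imwrite("pics/j.png",np.hstack([cv2.resize(k["color"][165:245,272:348],None,fx=4,fy=4) for k in(W,p)]))
    s=m.camera("side"); cv2.imwrite("pics/js.png",s["color"])
    S=pickle.load(open("P.pkl","rb"))["side"]["color"]; d=cv2.absdiff(s["color"],S)[150:330,220:400].max(2); print("side changed",(d>70).sum(), [(np.argwhere(d>70)+[150,220]).min(0),(np.argwhere(d>70)+[150,220]).max(0)] if (d>70).any() else "")
E
```

```text
True [ 0.54122866 -0.26426391  0.0723083 ] [-7.05375684e-01 -1.97985235e-03  4.11880933e+00] 26.475
0.08532735496444023 [0.2666371  0.64157356 0.34139303]
29.8583
changed px 717 [196.09762901 463.15341702]
stand crop mean diff 6.3208881578947365 ((0.595098996476608, -0.46542827124360997), 1.1440988483869454)
side changed 190 [array([155, 223]), array([327, 336])]
```

```bash
python3 - <<'E'
from h import *
import pickle
P=pickle.load(open("P.pkl","rb")); 
for n,qs in(("side",("setting_tool","brass_sleeve","ring_nut_2","tee_valve_3")),):
    p=m.camera(n)
    for q in qs: print(q,[(np.round(b["pixel"]).tolist(),round(b["score"],2)) for b in m.boxes_of(q,p)[:3]])
    o=P["side"]["color"]
    for k,(r,c,h,w) in dict(tool=(238,322,40,24),sleeve=(232,270,36,26),nut=(250,358,28,30),tee=(160,258,22,34),ctl=(178,268,56,82),yellow=(290,222,45,70)).items():
        t=o[r:r+h,c:c+w]; s=p["color"][r-8:r+h+8,c-8:c+w+8]; R=cv2.matchTemplate(s,t,cv2.TM_CCOEFF_NORMED); _,v,_,l=cv2.minMaxLoc(R); print(k,round(v,3),np.array(l)-8)
print(m.get_clock(),m.get_force())
E
```

```text
setting_tool [([240.0, 314.0], 0.9), ([330.0, 254.0], 0.87)]
brass_sleeve [([282.0, 251.0], 0.7)]
ring_nut_2 []
tee_valve_3 [([273.0, 169.0], 0.49)]
tool 0.985 [-1  0]
sleeve 0.988 [0 0]
nut 0.984 [0 0]
tee 0.745 [0 0]
ctl 0.941 [0 0]
yellow 0.846 [-5 -1]
30.1583 [-0.73406211 -0.10276918 -0.02390637]
```

```bash
python3 - <<'E'
from h import *
import pickle
W=pickle.load(open("W.pkl","rb"))["stand"];p=m.camera("wrist")
P=pickle.load(open("P.pkl","rb"));s=m.camera("side");t=m.camera("top")
def yel(i,r):
    i=i[r[0]:r[1],r[2]:r[3]].astype(int); k=(i[...,2]>120)&(i[...,1]>90)&(i[...,0]<60); a=np.argwhere(k); return k.sum(),(a.mean(0)+[r[0],r[2]]).round(1),a.min(0)+[r[0],r[2]],a.max(0)+[r[0],r[2]]
R=(20,160,230,350)
print("wrist",yel(W["color"],R),yel(p["color"],R))
print("side",yel(P["side"]["color"],(280,345,200,310)),yel(s["color"],(280,345,200,310)))
for k,(r,c,h,w) in dict(stand=(165,272,80,76),sleeve=(125,395,45,45),nut=(245,500,45,50)).items():
    v=cv2.minMaxLoc(cv2.matchTemplate(p["color"][r-8:r+h+8,c-8:c+w+8],W["color"][r:r+h,c:c+w],cv2.TM_CCOEFF_NORMED)); print(k,round(v[1],3),np.array(v[3])-8)
print([proj(s,q) for q in(m.get_tool_pos(),[.45,-.25,.5],[.4,-.3,.0])])
r,c,h,w=200,180,30,34
v=cv2.minMaxLoc(cv2.matchTemplate(t["color"][r-8:r+h+8,c-8:c+w+8],P["top"]["color"][r:r+h,c:c+w],cv2.TM_CCOEFF_NORMED)); print("tee top",v[1],np.array(v[3])-8)
E
```

```text
wrist (np.int64(700), array([ 72.3, 284.1]), array([ 37, 264]), array([120, 308])) (np.int64(684), array([ 72.9, 284.9]), array([ 37, 264]), array([120, 309]))
side (np.int64(261), array([311.8, 250. ]), array([297, 228]), array([325, 279])) (np.int64(321), array([313.1, 243.3]), array([295, 224]), array([327, 273]))
stand 0.944 [ 1 -1]
sleeve 0.975 [1 0]
nut 0.985 [1 0]
[array([295.45205758, 143.36121104]), array([271.24609235,   1.84691607]), array([254.82080866, 317.64863273])]
tee top 0.9925136566162109 [0 0]
```

```bash
python3 - <<'E'
from h import *
print(m.get_clock(), m.close_job())
E
```

```text
the job is handed in; nothing more can be done
30.3083 None
```

I set switches 1, 3 and 4 fully on and 2 and 5 fully off, put the tool back upright in its stand with the collar on the wood, and handed the job in at about 30 s of the 64 s; the loose parts I checked were undisturbed (the yellow look-alike toppled on its own before the arm moved).

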